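Close and scan the polishing-compound tins

ROBOT

A 7-joint arm with a two-finger parallel gripper is mounted at the origin on the work surface; the furniture and walls round the work are solid. World frame = base frame: x ahead of the robot, y to its left, z up, the work surface at z = 0. Lengths are in m, angles in rad, forces in N, time in s.
With the tool pointing down it reaches from about 0.35 to 0.9 m from the base axis. Payload 8.1 kg.
Tool frame: the origin (TCP) lies midway between the tips of the shut fingers; the grasp point (between the pads) lies arm.grasp_offset behind it (arm.grasp_offset is the distance from the TCP to the grasp point, in m); z points along the fingers, y is the line along which they close (so a half turn about z gives the same grasp; the last joint's range is limited). The gripper opens to 92 mm and grips with 3 to 60 N. Pads are 19 mm wide; open, the fingers measure 130 mm over their backs; the gripper's body (75 mm by 190 mm) begins 47 mm behind the grasp point.
Start: joints at [-1.277, 0.434, 0.025, 1.573, -0.012, 1.134, -0.075], TCP at [0.242, 0.576, 0.227] pointing down, gripper open.
Joint ranges: [-2.62, 2.62], [-0.44, 2.09], [-1.27, 1.32], [0.08, 2.57], [-1.32, 4.46], [0.12, 2], [-2.74, 2.74]. Speed limits (rad/s): [2.22, 2.22, 3.01, 3.01, 3.14, 3.14, 3.14].

INTERFACE

Orientations are given as a rotation vector (axis times angle).
In Python, from cell import observe, imaging, arm gives the robot as it stands.
- The arm moves only by the tool apply_moves, never from a script. Its argument "commands" is a list of rows, each a list of 5 numbers: the opening in per cent of the stroke, from 0 (shut) to 100 (fully open), then the shift along the world's x, y, z in units of 0.06 m (1.0 is 0.06 m), then the turn about the world's z in units of 0.5 rad (1.0 is 0.5 rad). A call has 1 to 12 rows; each row shifts and turns the commanded pose from where the row before left it; what a row does not reach is not made up. A row lasts 1/8 s, in which the tool goes at most 62.5 mm and 10.7 degrees, less where a joint would pass 70% of its speed; a pose out of reach is approached as far as the arm can. A call with a number of a shift or a turn outside -1 to 1 is refused whole. A call with a gripper value outside its range is refused whole. The fingers move at their own pace and stop on an object; "newtons" is the grip in N (left out, the last holds). Time passes only in rows, so rows that do not move let the fingers close. It gives the time, the measured TCP pose, the force, the opening and the grip force at its end, in the units of the state.
- observe(): the state, without advancing time (a new reading comes with each control period).
- imaging.get_image(name): name is "scene" or "top"; returns (picture, depth): 480x640x3 uint8, red, green, blue; 480x640 float32, m along the optical axis (not along the pixel's ray), 0 where there is no reading.
- imaging.camera_params(name): a dict with "camera_matrix" (3x3 intrinsics, pixels), "origin" and "rotation" of the camera in the world. Camera axes: x right, y up, looking along -z (the intrinsics and any distortion apply to the point x, -y, -z); pixel columns grow to the right and rows downward; lengths in m; the calibration is good to about 2 mm. A picture is of the moment at which its call begins. camera_params takes no time and is no camera call.
- arm.sign_off(): hands the job in; it is judged then, once.
The state is a dict: "clock": time; "joints": joint angles; "dq": joint speeds; "joint_efforts": joint torques, N m; "position": TCP position; "ee_rot": TCP orientation; "force": force on the tool from outside, world axes, zero at the start; "ft_torque": the same for the moment, N m; "width": opening from 0.0 (shut) to 1.0 (fully open); "gripper_force": force on a finger pad.
Only numpy, scipy, OpenCV 4.12 (cv2) and the standard library are available. Lean on these libraries where they do the work, as an engineer would, in place of code of your own. Each camera call takes 0.05 s, during which the arm holds its last target. There are 200 camera calls.

TASK

Press the lid of every tin in the row fully home. Then take the scanner by its handle and scan the tins one after another from left to right: point its window at the middle of the striped label on the tin's side, roughly facing the label (up to about 40 degrees round to one side is fine), 3 to 12 cm away, and hold it steadily there for a good three seconds so that it reads. Finally hang the scanner back in its stand; leave the tins upright and shut, and do not disturb the pliers, the bar and the wooden clamp.

Things in the scene. Friction and masses are not known exactly. Their poses are not given: they have to be found in the camera images.
- tin_1: a larger, brass-coloured round tin, 63 mm across and 32 mm high with its lid home, 250 g, loose on the table; leftmost (+y) of the four places of the row, one or none of which is empty (then the state gives None). Origin: centre of its underside; z up; its label looks along its own -x.
- tin_1_lid (a joint): how far the lid of tin_1 stands up, in m: 0 is fully home, at the start 0.003 to 0.0045. The lid only slides straight up and down; a push down of about 5 N moves it, at about 10 N it goes home at once and it stays there.
- tin_1_lidtop (a point): centre of the top face of the lid of tin_1; 32 mm above the tin's origin when the lid is home.
- tin_1_label (a point): middle of the bar-striped white label (30 mm wide round the tin, 16 mm high) on the side of tin_1: 31.7 mm from the tin's axis on its own -x side and 12.5 mm above its underside. The point's own x axis points straight out of the label, z up.
- tin_2: a smaller, whitish round tin, 51 mm across and 26 mm high with its lid home, 200 g, loose on the table; second from the left of the four places of the row, one or none of which is empty (then the state gives None). Origin: centre of its underside; z up; its label looks along its own -x.
- tin_2_lid (a joint): how far the lid of tin_2 stands up, in m: 0 is fully home, at the start 0.003 to 0.0045. The lid only slides straight up and down; a push down of about 5 N moves it, at about 10 N it goes home at once and it stays there.
- tin_2_lidtop (a point): centre of the top face of the lid of tin_2; 26 mm above the tin's origin when the lid is home.
- tin_2_label (a point): middle of the bar-striped white label (30 mm wide round the tin, 13 mm high) on the side of tin_2: 25.7 mm from the tin's axis on its own -x side and 10.5 mm above its underside. The point's own x axis points straight out of the label, z up.
- tin_3: a larger, brass-coloured round tin, 63 mm across and 32 mm high with its lid home, 250 g, loose on the table; third from the left of the four places of the row, one or none of which is empty (then the state gives None). Origin: centre of its underside; z up; its label looks along its own -x.
- tin_3_lid (a joint): how far the lid of tin_3 stands up, in m: 0 is fully home, at the start 0.003 to 0.0045. The lid only slides straight up and down; a push down of about 5 N moves it, at about 10 N it goes home at once and it stays there.
- tin_3_lidtop (a point): centre of the top face of the lid of tin_3; 32 mm above the tin's origin when the lid is home.
- tin_3_label (a point): middle of the bar-striped white label (30 mm wide round the tin, 16 mm high) on the side of tin_3: 31.7 mm from the tin's axis on its own -x side and 12.5 mm above its underside. The point's own x axis points straight out of the label, z up.
- tin_4: a smaller, whitish round tin, 51 mm across and 26 mm high with its lid home, 200 g, loose on the table; rightmost (-y, nearest the scanner stand) of the four places of the row, one or none of which is empty (then the state gives None). Origin: centre of its underside; z up; its label looks along its own -x.
- tin_4_lid (a joint): how far the lid of tin_4 stands up, in m: 0 is fully home, at the start 0.003 to 0.0045. The lid only slides straight up and down; a push down of about 5 N moves it, at about 10 N it goes home at once and it stays there.
- tin_4_lidtop (a point): centre of the top face of the lid of tin_4; 26 mm above the tin's origin when the lid is home.
- tin_4_label (a point): middle of the bar-striped white label (30 mm wide round the tin, 13 mm high) on the side of tin_4: 25.7 mm from the tin's axis on its own -x side and 10.5 mm above its underside. The point's own x axis points straight out of the label, z up.
- scanner: hand-held label scanner, grey and black, 180 g, hanging handle-up in its stand. Origin: middle of the foot of the handle; z up along the handle, x forward, y left. A cross-bar, 40 mm (x, centre at x = 6 mm) by 92 mm (y), z = 12 to 22 mm, carries it in the stand. The head below is 56 mm wide, points 45 degrees down and forward, reaches to x = 60 mm and down to z = -48 mm.
- scanner_window (a point): centre of the scanner's window, at x = 41.7 mm, y = 0, z = -33.7 mm of the scanner's frame. The point's own x axis is the scanning direction: 45 degrees below the scanner's own x axis; y is the scanner's y.
- stand: fixed dark steel stand of the scanner, base 120 by 106 mm. Origin: on the table; x forward, y left. Two upright plates, 70 mm apart inside and 12 mm thick, 88 mm high; the scanner's head hangs between them and its cross-bar lies on their tops (7 mm side play), between four end stops 101 mm high (6 mm play each way).
- stand_seat (a point): where the scanner's origin is when it hangs in the stand: 76 mm above the stand's origin; the stand's axes are then those of the scanner.
- pliers: bystander: red-handled pliers lying flat, 159 x 51 x 12 mm; origin at the centre of the underside.
- eraser: bystander: two-coloured bar, 37 x 76 x 31 mm; origin at the centre of the underside.
- clamp: bystander: wooden ring clamp lying down, 124 x 31 x 28 mm; origin at the centre of the underside.
- scanner_grip (a point): best grip point on the scanner's handle, 72 mm above its origin. The handle is upright, 36 mm (scanner's x) by 26 mm (its y), and ends 36 mm above this point; grip it across y.
There are look-alikes about, which are no part of the job. Leave any red look-alike of the tin_1 alone. Leave any red look-alike of the tin_4 alone.

How it is judged:
By the outcome, as a careful person would: the job done as asked, in the order asked, and still so for the second after the job is handed in, with the robot touching nothing.
Of tin_1, tin_2, tin_3, tin_4 only 3 to 4 are there at a start; the rules pass over those that are not, and their reading is None.
At some moment in a run one of tin_1, tin_2, tin_3, tin_4 may be knocked a few centimetres aside while the robot is not near it.
It also fails if it takes over 200 s, if anything falls off the work surface, if the arm or the gripper's body presses on something with over 40 N, if the wrist force passes 120 N, or if a joint passes its speed limit or range.

## Working session

There is one attempt and no reset: what is moved stays moved. The work goes in short steps, Python scripts to look and compute and a tool call to move; the robot and the scene stay as the last step left them, time stands still between calls to the robot, and variables do not carry over. Pictures are saved under pics/ and viewed, at most 14 in all, crops included, and the job is handed in when it is done.

Besides the shell and the picture viewer there is one more tool, called after "Call:" in YAML: its name, and indented under it one key for each argument. apply_moves: Moves the arm, as the interface text tells. Its arguments: {"type":"object","properties":{"commands":{"type":"array"},"newtons":{"type":"number"}},"required":["commands"]}

```bash
mkdir -p pics; ls
cat > h.py <<'E'
import numpy as np, cv2
from cell import observe, imaging, arm
def grab(n):
    im,d=imaging.get_image(n); p=imaging.camera_params(n); return im,d,p
def save(im,f): cv2.imwrite('pics/'+f,cv2.cvtColor(im,cv2.COLOR_RGB2BGR))
def ray(p,u,v):
    K=np.array(p["camera_matrix"]); r=np.array([(u-K[0,2])/K[0,0],-(v-K[1,2])/K[1,1],-1.])
    return np.array(p["origin"]),np.array(p["rotation"])@r
def onz(p,u,v,z):
    o,r=ray(p,u,v); return o+r*(z-o[2])/r[2]
def cloud(d,p):
    v,u=np.mgrid[:480,:640]; K=np.array(p["camera_matrix"])
    r=np.stack([(u-K[0,2])/K[0,0],-(v-K[1,2])/K[1,1],-np.ones(u.shape)],-1)*d[...,None]
    return r@np.array(p["rotation"]).T+np.array(p["origin"])
def proj(p,X):
    c=(np.asarray(X)-np.array(p["origin"]))@np.array(p["rotation"]); K=np.array(p["camera_matrix"])
    return K[0,0]*c[...,0]/-c[...,2]+K[0,2], K[1,1]*-c[...,1]/-c[...,2]+K[1,2]
E
python3 - <<'E'
from h import *
for n in("scene","top"):
    im,d,p=grab(n); save(im,n+'0.png'); print(p)
s=observe(); print(s); print(arm.grasp_offset)
E
```

```text
pics
{'camera_matrix': array([[578.72486372,   0.        , 320.66542465],
       [  0.        , 578.72486372, 228.11946201],
       [  0.        ,   0.        ,   1.        ]]), 'origin': array([ 0.08837907, -0.55227386,  1.15334224]), 'rotation': array([ 0.67670437, -0.14984537, -0.45730314])}
{'camera_matrix': array([[586.69940462,   0.        , 321.07745433],
       [  0.        , 586.69940462, 240.93145246],
       [  0.        ,   0.        ,   1.        ]]), 'origin': array([0.32199   , 0.21189721, 1.64045246]), 'rotation': array([ 0.07281945, -0.09441799, -1.54188343])}
{'clock': 0.1, 'joints': array([-1.27658035,  0.43513402,  0.02498516,  1.57397626, -0.01158362,
        1.13402362, -0.07509303]), 'dq': array([ 0.00037853, -0.00207579,  0.00271911, -0.00318042,  0.00019566,
       -0.00159752,  0.00203955]), 'joint_efforts': array([ 3.36113641e-03, -6.69128466e+01,  9.87832770e-01, -3.15147221e+01,
       -6.05947897e-02,  3.76056845e-02,  5.85202952e-05]), 'position': array([0.24143756, 0.57599428, 0.22604713]), 'ee_rot': array([-6.19310880e-01, -3.07981097e+00,  2.18410791e-03]), 'force': array([0.84137247, 0.21870705, 1.13895013]), 'ft_torque': array([-0.00745655,  0.00866777, -0.05413436]), 'gripper_force': 0.0, 'width': 1.0023632158420566}
0.0188
```

```bash
sed -i 's/p=imaging.camera_params(n); return/p=dict(imaging.camera_params(n)); p["rotation"]=cv2.Rodrigues(np.array(p["rotation"]))[0]; return/' h.py
```

```text
(no output)
```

View pics/scene0.png

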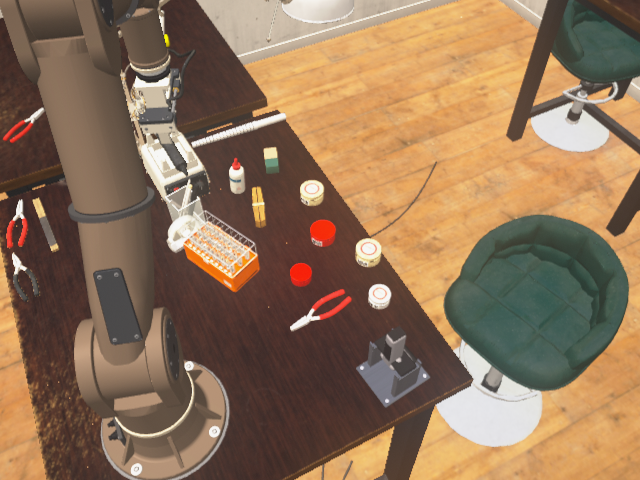

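View pics/top0.png

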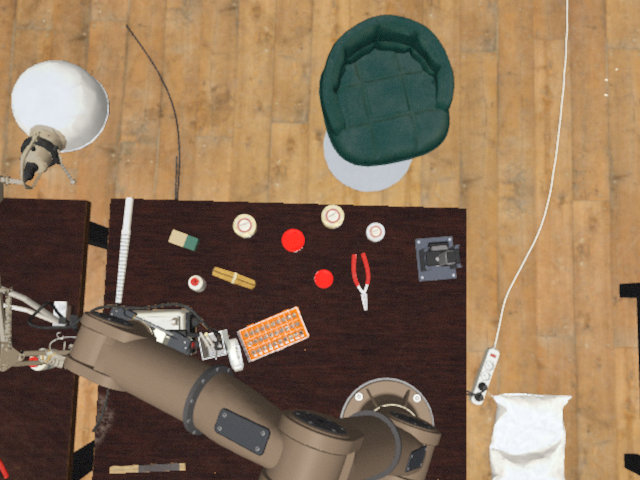

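The top picture shows brass tins at (245,225) and (333,216) and a small whitish tin at (375,232). The look-alikes are the red large tin at (293,240), the red small tin at (324,279) and the white bottle with a red cap at (197,283). I choose (245,225) as tin_1, (333,216) as tin_3 and (375,232) as tin_4; tin_2 looks absent. The stand and scanner are at (438,258).

```bash
cat > m.py <<'E'
from h import *
im,d,p=grab("top"); im2,d2,p2=grab("scene")
C=cloud(d,p); C2=cloud(d2,p2)
tab=C[(abs(C[...,0]-.5)<.3)&(d>0)]
for n,(u,v) in dict(t1=(245,225),t3=(333,216),t4=(375,232),r1=(293,240),r4=(324,279)).items():
    w=C[v-22:v+23,u-22:u+23]; m=(w[...,2]>.018)&(w[...,2]<.06)
    c,r=cv2.minEnclosingCircle(np.ascontiguousarray(w[m][:,:2].astype(np.float32)))
    print(n,w[m].mean(0).round(4),np.round(c,4),round(r,4),np.percentile(w[m][:,2],[50,90]).round(4))
w=C[225:290,405:470];
for lo,hi in((.004,.02),(.075,.095),(.095,.12),(.15,.25)):
    m=(w[...,2]>lo)&(w[...,2]<hi)
    if m.sum()>5: print('stand',lo,m.sum(),w[m].min(0).round(4),w[m].max(0).round(4),cv2.minAreaRect(w[m][:,:2].astype(np.float32)))
crop=np.vstack([np.hstack([cv2.resize(im2[170:310,290:400],None,fx=3.6,fy=3.6,interpolation=cv2.INTER_CUBIC),cv2.resize(im[225:295,405:475],(396,396*1),interpolation=cv2.INTER_CUBIC).repeat(1,0) if 0 else cv2.resize(im[225:295,405:475],(396,504),interpolation=cv2.INTER_CUBIC)])])
save(crop,'crop1.png'); print(crop.shape)
E
python3 m.py
```

```text
t1 [0.5331 0.4032 0.035 ] [0.5341 0.4037] 0.0319 [0.0349 0.0401]
t3 [0.5663 0.1616 0.0347] [0.5669 0.1618] 0.0319 [0.0349 0.04  ]
t4 [0.527  0.0418 0.0288] [0.5277 0.0417] 0.0258 [0.0284 0.0339]
r1 [0.4966 0.269  0.0318] [0.4968 0.2692] 0.0318 [0.0319 0.037 ]
r4 [0.3931 0.1825 0.026 ] [0.3935 0.1819] 0.0255 [0.0258 0.0313]
stand 0.004 969 [ 0.37   -0.2164  0.004 ] [ 0.5539 -0.0442  0.0189] ((0.46196189522743225, -0.13054302334785461), (0.18192197382450104, 0.1732974648475647), 0.755418062210083)
stand 0.075 180 [ 0.4215 -0.1787  0.075 ] [ 0.4887 -0.081   0.095 ] ((0.45529675483703613, -0.13064171373844147), (0.059584882110357285, 0.09539083391427994), 6.020791053771973)
stand 0.095 287 [ 0.4207 -0.1794  0.095 ] [ 0.4894 -0.0823  0.1199] ((0.45542335510253906, -0.1300327330827713), (0.059462059289216995, 0.09285731613636017), 6.501577377319336)
stand 0.15 174 [ 0.431  -0.1428  0.1509] [ 0.4666 -0.1168  0.1917] ((0.4487406611442566, -0.12969523668289185), (0.025993192568421364, 0.035517845302820206), 89.2894515991211)
(504, 792, 3)
```

View pics/crop1.png

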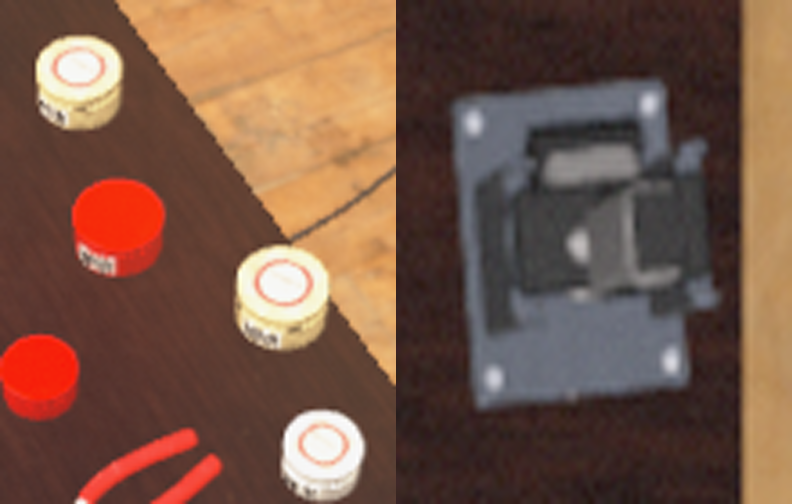

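The crop confirms the choice: the brass and white tins with red-ringed lids and striped labels facing the robot. Label middles in the scene picture are about (305,201), (363,263) and (375,306). The stand's bolts in the crop are at (473,123), (649,103), (672,361) and (493,378).

Run:
```python
from h import *
im,d,p=grab("top"); im2,d2,p2=grab("scene")
b=[onz(p,405+x/5.657,225+y/7.2,.006)[:2] for x,y in((473,123),(649,103),(672,361),(493,378))]
b=np.array(b); print('base',b.round(4),b.mean(0)); 
f=(b[0]+b[1]-b[2]-b[3]); print('yaw fwd',np.degrees(np.arctan2(f[1],f[0]))); l=b[0]+b[3]-b[1]-b[2]; print(np.degrees(np.arctan2(l[1],l[0]))-90)
for n,c,r,z,px in(('t1',(.534,.4037),.0317,.0125,(305.3,201)),('t3',(.567,.1618),.0317,.0125,(362.8,263)),('t4',(.5277,.0417),.0257,.0105,(375.5,306))):
    q=onz(p2,*px,z)[:2]-c; print(n,q.round(4),np.hypot(*q).round(4),np.degrees(np.arctan2(q[1],q[0])))
C=cloud(d,p)
for n,(u,v,h) in dict(bottle=(197,283,12),clamp=(233,278,25),eraser=(184,240,18),pliers=(362,282,30),rack=(272,333,40)).items():
    w=C[v-h:v+h,u-h:u+h]; m=(w[...,2]>.008)&(w[...,2]<.2); print(n,w[m].min(0).round(3),w[m].max(0).round(3))
R=cv2.Rodrigues(observe()["ee_rot"])[0]; print(R.round(3))
```

```text
base [[ 0.5076 -0.2797]
 [ 0.518  -0.3678]
 [ 0.4173 -0.3782]
 [ 0.4083 -0.2892]] [ 0.46279902 -0.32874393]
yaw fwd 5.703459423662668
6.243535832067735
t1 [-0.0275 -0.0144] 0.031 -152.309538003055
t3 [-0.0258 -0.0192] 0.0321 -143.35176263471035
t4 [-0.0201 -0.0171] 0.0264 -139.57439615537655
bottle [0.34  0.503 0.008] [0.4   0.564 0.121]
clamp [0.321 0.365 0.008] [0.455 0.497 0.037]
eraser [0.441 0.526 0.008] [0.538 0.626 0.04 ]
pliers [ 0.304 -0.007  0.008] [0.471 0.159 0.03 ]
rack [0.132 0.212 0.008] [0.35  0.431 0.109]
[[-0.922  0.387 -0.   ]
 [ 0.387  0.922 -0.   ]
 [-0.    -0.001 -1.   ]]
```

```bash
cat > lab.py <<'E'
from h import *
def labels(tins):
    im2,d2,p2=grab("scene"); print('clock',observe()['clock'])
    hsv=cv2.cvtColor(im2,cv2.COLOR_RGB2HSV)
    for n,c,r,zs in tins:
        a=np.arange(-210,-20,6); print(n,'angles',a[0],'..step6')
        for z in zs:
            X=np.stack([c[0]+r*np.cos(np.radians(a)),c[1]+r*np.sin(np.radians(a)),np.full(len(a),z)],-1)
            u,v=proj(p2,X); s=cv2.remap(hsv,u[None].astype(np.float32),v[None].astype(np.float32),cv2.INTER_LINEAR)[0]
            print(z,'S',' '.join('%3d'%x for x in s[:,1])); print('     V',' '.join('%3d'%x for x in s[:,2]))
    return im2
E
python3 - <<'E'
from lab import *
im=labels([('t1',(.534,.4037),.0317,(.009,.0125,.016)),('t3',(.567,.1618),.0317,(.009,.0125,.016)),('t4',(.5277,.0417),.0257,(.007,.0105,.014))])
t=[cv2.resize(im[v-20:v+20,u-18:u+18],(260,290),interpolation=cv2.INTER_CUBIC) for u,v in((312,193),(368,253),(379,297))]
save(np.hstack(t),'crop2.png')
E
```

```text
clock 0.35
t1 angles -210 ..step6
0.009 S  98  85  69  57  72  47  44  44  44  47  58  55  35  87 108 109 108 106 108 110 110 111 110 109 109 111 114 114 118 120 123 121
     V 181 181 190 189 115 165 196 191 201 202 153 151 219 225 218 212 211 216 213 207 204 208 202 194 177 164 142 130 122 113 108 113
0.0125 S 104  99  83  63  45  54  43  49  44  44  52  51  35  83 105 104 105 106 106 107 109 110 110 109 109 110 112 114 118 122 121 121
     V 183 173 187 205 205 169 183 185 200 199 152 146 213 226 223 224 220 215 216 214 213 213 209 202 189 179 154 135 124 114 112 112
0.016 S  96 105  98  80  53  40  37  54  47  45  54  37  33  83 104 102 105 108 108 107 108 109 110 109 109 110 111 114 119 120 121 119
     V 203 177 179 201 231 225 230 205 212 220 193 190 226 227 226 227 219 207 212 216 216 214 209 201 195 187 159 140 128 121 114 111
t3 angles -210 ..step6
0.009 S 110 111 111 110 101  69  51  51  49  52  48  48  45  51  38  87 109 108 107 106 107 107 108 108 109 111 111 112 112 113 111 109
     V 153 159 179 194 221 231 200 164 160 163 168 182 186 164 204 220 211 204 209 214 206 20
[... 721 characters left out ...]
74  79  78  77  59  40
     V 185 201 205 205 186 176 166 122 166 218 208 149 165 193 221 208 197 193 192 186 188 184 177 161 149 131 122 114 105 106 125 164
0.0105 S  50  39  29  23  23  22  26  29  35  22  29  37  38  39  28  42  45  46  46  42  45  46  46  49  57  61  71  75  77  68  55  37
     V 174 196 212 223 224 216 211 200 194 228 210 170 183 183 228 211 199 193 192 200 197 195 191 179 164 140 129 114 106 117 143 182
0.014 S  52  44  32  19  12  10   9   7  11  11  10  24  11  19  18  34  37  29  25  27  38  41  39  44  52  59  68  72  70  63  51  33
     V 165 186 209 229 240 237 238 238 239 239 238 209 236 221 234 216 205 214 219 224 210 212 212 201 178 153 134 109 115 131 158 189
```

View pics/crop2.png

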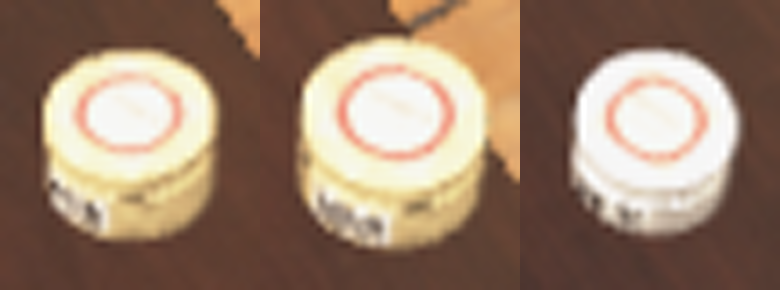

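Call:
apply_moves:
  commands:
    - [0, 0.81, -0.48, 0, 0.33]
    - [0, 0.81, -0.48, 0, 0.33]
    - [0, 0.81, -0.48, 0, 0.34]
    - [0, 0.81, -0.48, 0, 0]
    - [0, 0.81, -0.48, 0, 0]
    - [0, 0.82, -0.47, 0, 0]
    - [0, 0, 0, -0.8, 0]
    - [0, 0, 0, -0.8, 0]
    - [0, 0, 0, -0.6, 0]
    - [0, 0, 0, 0, 0]
  newtons: 20

```text
clock: 1.6
position: [0.5321, 0.4028, 0.0919]
ee_rot: [0.162, -3.133, 0.006]
force: [-0.7, -0.6, 0.6]
width: 0.01
gripper_force: 0.0
```

Call:
apply_moves:
  commands:
    - [0, 0.02, 0, -0.4, 0]
    - [0, 0, 0, -0.4, 0]
    - [0, 0, 0, -0.07, 0]
    - [0, 0, 0, -0.05, 0]
    - [0, 0, 0, -0.05, 0]
    - [0, 0, 0, 0, 0]

```text
clock: 2.35
position: [0.5352, 0.4045, 0.0372]
ee_rot: [-0.162, 3.137, 0.001]
force: [0.3, 0.2, -1.0]
width: 0.004
gripper_force: 0.0
```

Call:
apply_moves:
  commands:
    - [0, 0, 0, -0.05, 0]
    - [0, 0, 0, -0.03, 0]
    - [0, 0, 0, -0.03, 0]
    - [0, 0, 0, 0, 0]

```text
clock: 2.85
position: [0.5355, 0.4046, 0.0317]
ee_rot: [-0.162, 3.136, 0.002]
force: [-4.0, -3.1, 16.0]
width: 0.002
gripper_force: 8.2
```

Call:
apply_moves:
  commands:
    - [0, 0, 0, 0.4, 0]
    - [0, 0, 0, 0.5, 0]
    - [0, 0.1, -0.8, 0, 0]
    - [0, 0.1, -0.8, 0, 0]
    - [0, 0.1, -0.8, 0, 0]
    - [0, 0.1, -0.8, 0, 0]
    - [0, 0.12, -0.84, 0, 0]
    - [0, 0, 0, 0, 0]
    - [0, 0, 0, -0.4, 0]
    - [0, 0, 0, -0.3, 0]
    - [0, 0, 0, 0, 0]

```text
clock: 4.22
position: [0.5648, 0.1622, 0.0403]
ee_rot: [0.163, -3.134, 0.001]
force: [-1.0, 0.3, 0.2]
width: 0.005
gripper_force: 0.0
```

Call:
apply_moves:
  commands:
    - [0, 0.03, 0, -0.05, 0]
    - [0, 0, 0, -0.05, 0]
    - [0, 0, 0, -0.03, 0]
    - [0, 0, 0, -0.03, 0]
    - [0, 0, 0, 0, 0]

```text
clock: 4.85
position: [0.5685, 0.1621, 0.0328]
ee_rot: [-0.162, 3.136, 0.001]
force: [-0.2, 0.7, 3.9]
width: 0.005
gripper_force: 1.6
```

Call:
apply_moves:
  commands:
    - [0, 0, 0, -0.02, 0]
    - [0, 0, 0, -0.02, 0]
    - [0, 0, 0, 0, 0]

```text
clock: 5.22
position: [0.5686, 0.1621, 0.0316]
ee_rot: [-0.162, 3.136, 0.001]
force: [-4.0, -0.8, 20.8]
width: 0.003
gripper_force: 10.1
```

Call:
apply_moves:
  commands:
    - [0, 0, 0, 0.4, 0]
    - [0, 0, 0, 0.4, 0]
    - [0, -0.23, -0.67, 0, 0]
    - [0, -0.23, -0.67, 0, 0]
    - [0, -0.22, -0.67, 0, 0]
    - [0, 0, 0, 0, 0]
    - [0, 0, 0, -0.4, 0]
    - [0, 0, 0, -0.32, 0]
    - [0, 0, 0, 0, 0]

```text
clock: 6.35
position: [0.5261, 0.0418, 0.0335]
ee_rot: [0.163, -3.134, -0.0]
force: [-0.1, 0.2, 0.5]
width: 0.004
gripper_force: 0.0
```

Call:
apply_moves:
  commands:
    - [0, 0, 0, -0.05, 0]
    - [0, 0, 0, -0.03, 0]
    - [0, 0, 0, 0, 0]

```text
clock: 6.72
position: [0.5274, 0.0413, 0.0303]
ee_rot: [-0.162, 3.137, 0.0]
force: [-0.8, -0.2, 0.5]
width: 0.003
gripper_force: 0.0
```

Call:
apply_moves:
  commands:
    - [0, 0, 0, -0.05, 0]
    - [0, 0, 0, -0.03, 0]
    - [0, 0, 0, -0.02, 0]
    - [0, 0, 0, 0, 0]

```text
clock: 7.22
position: [0.5277, 0.0413, 0.0256]
ee_rot: [-0.162, 3.136, 0.0]
force: [-5.0, -0.9, 25.4]
width: 0.007
gripper_force: 12.5
```

Call:
apply_moves:
  commands:
    - [0, 0, 0, 0.5, 0]
    - [0, 0, 0, 1, 0]
    - [0, 0, 0, 1, 0]
    - [100, -0.3, -0.7, 0.6, 0]
    - [100, -0.35, -0.7, 0.5, 0]
    - [100, -0.33, -0.72, 0, 0]
    - [100, -0.34, -0.73, 0, 0]
    - [100, 0, 0, 0, 0]
    - [100, 0, 0, 0, 0]

```text
clock: 8.35
position: [0.4481, -0.1292, 0.2399]
ee_rot: [-0.162, 3.137, 0.001]
force: [0.3, 0.0, -1.7]
width: 0.607
gripper_force: 0.0
```

Run:
```python
from h import *
im,d,p=grab("top"); im2,d2,p2=grab("scene"); C=cloud(d,p); C2=cloud(d2,p2)
def tins(C):
    for n,(x,y) in dict(t1=(.534,.4037),t3=(.567,.1618),t4=(.5277,.0417)).items():
        m=(np.hypot(C[...,0]-x,C[...,1]-y)<.05)&(C[...,2]>.018)&(C[...,2]<.06)
        if m.sum()>20:
            c,r=cv2.minEnclosingCircle(C[m][:,:2].astype(np.float32)); print(n,np.round(c,4),round(r,4),np.median(C[m][:,2]))
tins(C)
m=(np.hypot(C2[...,0]-.4487,C2[...,1]+.1297)<.04)&(C2[...,2]>.175)&(C2[...,2]<.19); print(m.sum(),C2[m].min(0) if m.any() else 0,C2[m].max(0) if m.any() else 0)
save(cv2.resize(im2[280:430,310:470],None,fx=4,fy=4,interpolation=cv2.INTER_CUBIC),'scan1.png')
```

```text
t1 [0.5335 0.404 ] 0.0318 0.03171608527199887
t3 [0.5669 0.1613] 0.0318 0.031456790698800585
t4 [0.5276 0.0422] 0.0258 0.025687225102406286
213 [ 0.43020917 -0.14630744  0.17502453] [ 0.46409091 -0.12038284  0.18817211]
```

View pics/scan1.png

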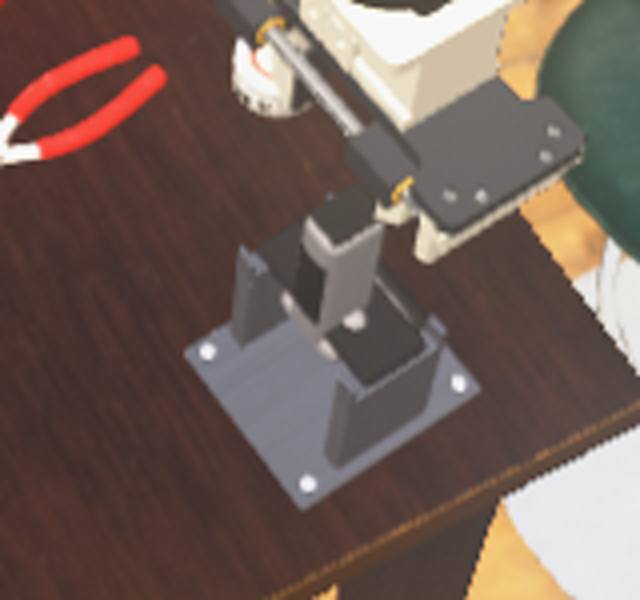

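The picture shows the open fingers above the scanner's handle (crop about (345,220)) with the scanner hanging properly; the lid heights read 0.0317, 0.0315 and 0.0257, so all three are home.

Call:
apply_moves:
  commands:
    - [100, 0, -0.02, 0, 0]
    - [100, 0, 0, -0.5, 0]
    - [100, 0, 0, -0.5, 0]
    - [100, 0, 0, -0.5, 0]
    - [100, 0, 0, -0.35, 0]
    - [100, 0, 0, 0, 0]
    - [100, 0, 0, 0, 0]
  newtons: 30

```text
clock: 9.32
position: [0.4486, -0.1308, 0.1296]
ee_rot: [-0.163, 3.137, -0.0]
force: [-0.4, -0.6, -0.7]
width: 1.003
gripper_force: 0.0
```

Call:
apply_moves:
  commands:
    - [0, 0, 0, 0, 0]
    - [0, 0, 0, 0, 0]
    - [0, 0, 0, 0, 0]
    - [0, 0, 0, 0, 0]
    - [0, 0, 0, 0, 0]
    - [0, 0, 0, 0, 0]
    - [0, 0, 0, 0, 0]
    - [0, 0, 0, 0, 0]

```text
clock: 10.32
position: [0.4479, -0.131, 0.1289]
ee_rot: [0.162, -3.137, -0.0]
force: [-1.1, 0.0, -0.5]
width: 0.282
gripper_force: 30.0
```

Call:
apply_moves:
  commands:
    - [0, 0, 0, 0.3, 0]
    - [0, 0, 0, 0.5, 0]
    - [0, 0, 0, 0.5, 0]
    - [0, 0, 0, 0.5, 0]
    - [0, 0, 0, 0.2, 0]
    - [0, 0, 0, 0, 0]
    - [0, 0, 0, 0, 0]

```text
clock: 11.2
position: [0.4473, -0.1308, 0.2477]
ee_rot: [0.162, -3.135, -0.001]
force: [-0.5, -0.1, -2.2]
width: 0.279
gripper_force: 30.0
```

```bash
cat > look.py <<'E'
import sys
from lab import *
im,d,p=grab("top"); C=cloud(d,p)
for n,(x,y) in dict(t1=(.534,.4037),t3=(.567,.1618),t4=(.5277,.0417)).items():
    m=(np.hypot(C[...,0]-x,C[...,1]-y)<.065)&(C[...,2]>.018)&(C[...,2]<.045)
    if m.sum()>20:
        c,r=cv2.minEnclosingCircle(C[m][:,:2].astype(np.float32)); print(n,np.round(c,4),round(r,4),np.median(C[m][:,2]))
print(observe()['position'])
E
cat > tgt.py <<'E'
import numpy as np, sys
from cell import observe
import cv2
s=observe(); R=cv2.Rodrigues(s['ee_rot'])[0]; yaw=np.arctan2(R[1,1],R[0,1])-np.pi/2; P=s['position']
print('yaw',np.degrees(yaw),P)
# args: cx cy r zl labelangle(deg) viewyaw(deg) dist
cx,cy,r,zl,la,vy,d=map(float,sys.argv[1:8]); la=np.radians(la); vy=np.radians(vy)
L=np.array([cx+r*np.cos(la),cy+r*np.sin(la),zl]); f=np.array([np.cos(vy),np.sin(vy),0]); w=L-d*(f-[0,0,1])*.7071
o=w-.0417*f+[0,0,.0337]; T=o+[0,0,.072-.0188]
print('tcp',T.round(4),'units',((T-P)/.06).round(2),'turn',((vy-yaw)/.5).round(3))
E
python3 - <<'E'
from h import *
im2,d2,p2=grab("scene"); C2=cloud(d2,p2)
save(cv2.resize(im2[230:380,310:470],None,fx=4,fy=4,interpolation=cv2.INTER_CUBIC),'scan2.png')
E
python3 look.py; python3 tgt.py .5335 .404 .0317 .0125 -163 17 .07
```

```text
t1 [0.5336 0.4035] 0.0323 0.03173479858593553
t3 [0.5666 0.1608] 0.032 0.03175855668202776
t4 [0.5276 0.0418] 0.026 0.02527846392921196
[ 0.44731821 -0.13083094  0.24777948]
yaw 5.9115581859058555 [ 0.44731821 -0.13083094  0.24777948]
tcp [0.416  0.3681 0.1489] units [-0.52  8.31 -1.65] turn 0.387
```

View pics/scan2.png

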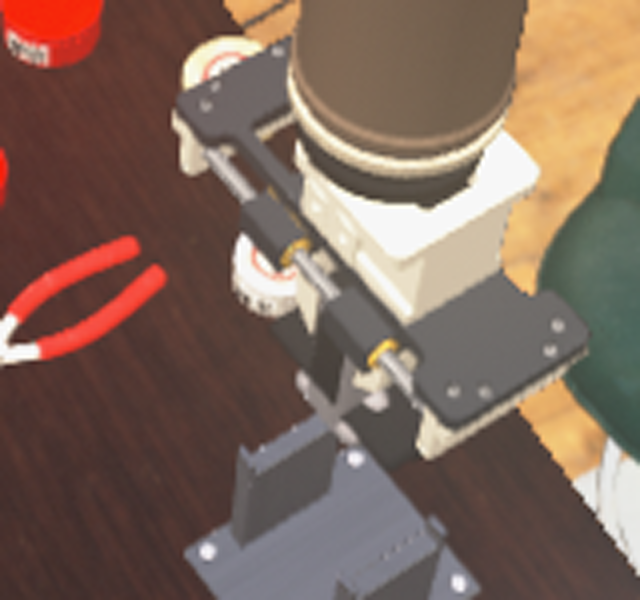

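The scanner is held upright by the handle, clear of the stand (crop (340,420)); nothing else has moved.

Call:
apply_moves:
  commands:
    - [0, 0, 0.6, 0, 0.1]
    - [0, -0.08, 0.9, 0, 0.14]
    - [0, -0.08, 0.9, 0, 0.14]
    - [0, -0.08, 0.9, 0, 0]
    - [0, -0.08, 0.9, 0, 0]
    - [0, -0.08, 0.9, 0, 0]
    - [0, -0.08, 0.9, 0, 0]
    - [0, -0.05, 0.9, 0, 0]
    - [0, -0.05, 0.8, 0, 0]
    - [0, 0, 0.6, 0, 0]
    - [0, 0, 0, 0, 0]

```text
clock: 12.68
position: [0.4117, 0.37, 0.2477]
ee_rot: [0.465, -3.105, -0.001]
force: [-0.3, -0.2, -2.1]
width: 0.282
gripper_force: 30.0
```

```bash
python3 look.py; python3 tgt.py .5335 .4038 .0317 .0125 -163 17 .075
```

```text
t1 [0.5343 0.4039] 0.0317 0.031657242294448995
t3 [0.5669 0.1611] 0.0318 0.031339568761075576
t4 [0.5276 0.0419] 0.0259 0.026034864859587614
[0.4124114  0.36779102 0.247712  ]
yaw 16.92412877748185 [0.4124114  0.36779102 0.247712  ]
tcp [0.4126 0.3668 0.1524] units [ 0.   -0.02 -1.59] turn 0.003
```

Call:
apply_moves:
  commands:
    - [0, 0, 0, -0.3, 0]
    - [0, 0, 0, -0.4, 0]
    - [0, 0, 0, -0.4, 0]
    - [0, 0, 0, -0.3, 0]
    - [0, 0, 0, -0.19, 0]
    - [0, 0, 0, 0, 0]
    - [0, 0, 0, 0, 0]
    - [0, 0, 0, 0, 0]

```text
clock: 13.72
position: [0.4135, 0.3673, 0.1543]
ee_rot: [-0.458, 3.107, 0.001]
force: [0.1, -0.1, -1.4]
width: 0.283
gripper_force: 30.0
```

```bash
python3 look.py; python3 tgt.py .5335 .4038 .0317 .0125 -163 17 .075
python3 - <<'E'
from h import *
im2,d2,p2=grab("scene")
save(cv2.resize(im2[130:330,240:460],None,fx=3,fy=3,interpolation=cv2.INTER_CUBIC),'t1.png')
E
```

```text
t1 [0.5354 0.4047] 0.0323 0.03159762103379027
t3 [0.5673 0.161 ] 0.032 0.03165770681172564
t4 [0.5272 0.0414] 0.0256 0.025828442274312247
[0.41345066 0.36731958 0.15421875]
yaw 16.79262956962186 [0.41345066 0.36731958 0.15421875]
tcp [0.4126 0.3668 0.1524] units [-0.01 -0.01 -0.03] turn 0.007
```

View pics/t1.png

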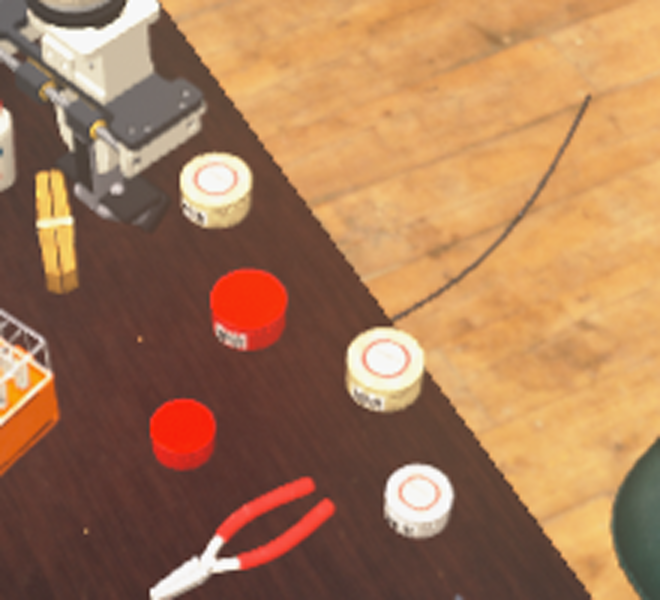

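The picture shows the scanner's head (crop (130,205)) in front of tin_1's label (195,212), with the clamp clear at (55,230).

Call:
apply_moves:
  commands:
    - [0, 0, 0, -0.03, 0]
    - [0, 0, 0, 0, 0]
    - [0, 0, 0, 0, 0]
    - [0, 0, 0, 0, 0]
    - [0, 0, 0, 0, 0]
    - [0, 0, 0, 0, 0]
    - [0, 0, 0, 0, 0]
    - [0, 0, 0, 0, 0]
    - [0, 0, 0, 0, 0]
    - [0, 0, 0, 0, 0]
    - [0, 0, 0, 0, 0]
    - [0, 0, 0, 0, 0]

```text
clock: 15.32
position: [0.4132, 0.367, 0.1517]
ee_rot: [-0.459, 3.108, 0.0]
force: [-0.1, 0.9, -1.8]
width: 0.285
gripper_force: 30.0
```

Call:
apply_moves:
  commands:
    - [0, 0, 0, 0, 0]
    - [0, 0, 0, 0, 0]
    - [0, 0, 0, 0, 0]
    - [0, 0, 0, 0, 0]
    - [0, 0, 0, 0, 0]
    - [0, 0, 0, 0, 0]
    - [0, 0, 0, 0, 0]
    - [0, 0, 0, 0, 0]
    - [0, 0, 0, 0, 0]
    - [0, 0, 0, 0, 0]
    - [0, 0, 0, 0, 0]
    - [0, 0, 0, 0, 0]

```text
clock: 16.82
position: [0.4132, 0.3671, 0.1518]
ee_rot: [-0.459, 3.108, 0.0]
force: [0.8, 0.4, -1.0]
width: 0.283
gripper_force: 30.0
```

Call:
apply_moves:
  commands:
    - [0, 0, 0, 0, 0]
    - [0, 0, 0, 0, 0]
    - [0, 0, 0, 0, 0]
    - [0, 0, 0, 0, 0]
    - [0, 0, 0, 0, 0]
    - [0, 0, 0, 0, 0]
    - [0, 0, 0, 0, 0]
    - [0, 0, 0, 0, 0]
    - [0, 0, 0, 0, 0]
    - [0, 0, 0, 0, 0]
    - [0, 0, 0, 0, 0]
    - [0, 0, 0, 0, 0]

```text
clock: 18.32
position: [0.4132, 0.3671, 0.1518]
ee_rot: [-0.459, 3.108, 0.0]
force: [0.7, 0.7, -1.6]
width: 0.282
gripper_force: 30.0
```

```bash
python3 look.py; python3 tgt.py .5671 .1611 .0317 .0125 -150.5 29.5 .075
```

```text
t1 [0.5345 0.4035] 0.0314 0.03168429172179099
t3 [0.5675 0.1612] 0.0322 0.031492618638205405
t4 [0.5276 0.0416] 0.026 0.025461646842296903
[0.4131642  0.3670551  0.15173745]
yaw 16.794918630019758 [0.4131642  0.3670551  0.15173745]
tcp [0.4571 0.0988 0.1524] units [ 0.73 -4.47  0.01] turn 0.443
```

Call:
apply_moves:
  commands:
    - [0, 0, 0, 0.4, 0]
    - [0, 0, 0, 0.5, 0]
    - [0, 0.1, -0.6, 0, 0.15]
    - [0, 0.13, -0.8, 0, 0.15]
    - [0, 0.13, -0.8, 0, 0.14]
    - [0, 0.13, -0.8, 0, 0]
    - [0, 0.13, -0.8, 0, 0]
    - [0, 0.11, -0.67, 0, 0]
    - [0, 0, 0, -0.4, 0]
    - [0, 0, 0, -0.3, 0]
    - [0, 0, 0, 0, 0]
    - [0, 0, 0, 0, 0]

```text
clock: 19.88
position: [0.4573, 0.0991, 0.1644]
ee_rot: [-0.797, 3.038, 0.0]
force: [1.2, -0.9, -1.4]
width: 0.287
gripper_force: 30.0
```

```bash
python3 look.py; python3 tgt.py .5671 .1611 .0317 .0125 -150.5 29.5 .075
python3 - <<'E'
from lab import *
im2=labels([('t3',(.5671,.1611),.0317,(.009,.0125)),('t4',(.5276,.0418),.0257,(.0105,))])
save(cv2.resize(im2[180:380,270:490],None,fx=3,fy=3,interpolation=cv2.INTER_CUBIC),'t3.png')
E
```

```text
t1 [0.534  0.4049] 0.0326 0.03159114625155346
t3 [0.567  0.1612] 0.0316 0.031873572507540526
[0.45745043 0.09917045 0.16455073]
yaw 29.418784910078422 [0.45745043 0.09917045 0.16455073]
tcp [0.4571 0.0988 0.1524] units [-0.01 -0.01 -0.2 ] turn 0.003
clock 19.975
t3 angles -210 ..step6
0.009 S 102  91  64  57  56  55  57  58  57  57  61  70  50  48  29  85 105 105 104 102 104 105 106 106 105 107 105 104 102 102 100 100
     V 167 138  96  95  95  94  95  94  94  95  92  85 147 175 224 225 215 208 212 215 208 206 204 197 177 162 129 120 112 110 112 130
0.0125 S 100 101  87  66  57  55  55  58  57  58  60  69  53  45  30  88 103 102 102 101 102 104 105 106 107 106 104 103 102 101 103 100
     V 172 168 137  98  94  95  94  95  94  95  94  88 117 143 221 226 223 222 221 221 219 215 216 213 196 164 131 121 112 111 122 163
t4 angles -210 ..step6
0.0105 S  51  45  36  36  34  25  27  28  36  22  27  39  38  40  23  39  44  45  46  43  44  47  47  51  55  60  67  72  61  52  45  34
     V 178 190 210 218 222 217 215 207 194 229 219 175 188 189 235 220 209 202 202 207 207 202 197 182 168 144 134 120 124 141 162 193
```

View pics/t3.png

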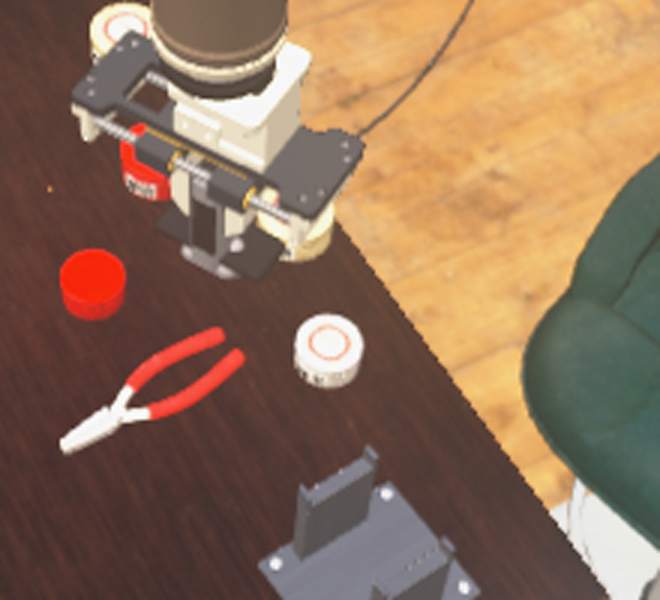

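The scanner (crop (205,235)) stands before tin_3 and clear of the pliers; tin_4 (330,350) is where it was.

Call:
apply_moves:
  commands:
    - [0, 0, 0, -0.1, 0]
    - [0, 0, 0, -0.1, 0]
    - [0, 0, 0, 0, 0]
    - [0, 0, 0, 0, 0]
    - [0, 0, 0, 0, 0]
    - [0, 0, 0, 0, 0]
    - [0, 0, 0, 0, 0]
    - [0, 0, 0, 0, 0]
    - [0, 0, 0, 0, 0]
    - [0, 0, 0, 0, 0]
    - [0, 0, 0, 0, 0]
    - [0, 0, 0, 0, 0]

```text
clock: 21.48
position: [0.4569, 0.0988, 0.1517]
ee_rot: [0.797, -3.039, -0.0]
force: [-0.0, -0.0, -1.2]
width: 0.284
gripper_force: 30.0
```

Call:
apply_moves:
  commands:
    - [0, 0, 0, 0, 0]
    - [0, 0, 0, 0, 0]
    - [0, 0, 0, 0, 0]
    - [0, 0, 0, 0, 0]
    - [0, 0, 0, 0, 0]
    - [0, 0, 0, 0, 0]
    - [0, 0, 0, 0, 0]
    - [0, 0, 0, 0, 0]
    - [0, 0, 0, 0, 0]
    - [0, 0, 0, 0, 0]
    - [0, 0, 0, 0, 0]
    - [0, 0, 0, 0, 0]

```text
clock: 22.98
position: [0.457, 0.0988, 0.1518]
ee_rot: [-0.797, 3.039, 0.0]
force: [-1.0, 0.0, -2.7]
width: 0.282
gripper_force: 30.0
```

Call:
apply_moves:
  commands:
    - [0, 0, 0, 0, 0]
    - [0, 0, 0, 0, 0]
    - [0, 0, 0, 0, 0]
    - [0, 0, 0, 0, 0]
    - [0, 0, 0, 0, 0]
    - [0, 0, 0, 0, 0]
    - [0, 0, 0, 0, 0]
    - [0, 0, 0, 0, 0]
    - [0, 0, 0, 0, 0]
    - [0, 0, 0, 0, 0]
    - [0, 0, 0, 0, 0]
    - [0, 0, 0, 0, 0]

```text
clock: 24.48
position: [0.457, 0.0988, 0.1517]
ee_rot: [-0.797, 3.039, 0.0]
force: [-0.3, 0.0, -1.1]
width: 0.281
gripper_force: 30.0
```

```bash
python3 look.py; python3 tgt.py .5276 .0418 .0257 .0105 -156.5 23.5 .075
```

```text
t1 [0.5336 0.4039] 0.0317 0.031382550108020046
t3 [0.5671 0.1606] 0.0322 0.03162297314548157
[0.45697011 0.09883799 0.15175002]
yaw 29.404448841887845 [0.45697011 0.09883799 0.15175002]
tcp [ 0.4172 -0.0062  0.1504] units [-0.66 -1.75 -0.02] turn -0.206
```

Call:
apply_moves:
  commands:
    - [0, 0, 0, 0.4, 0]
    - [0, -0.2, -0.2, 0.3, 0]
    - [0, -0.16, -0.6, 0, -0.1]
    - [0, -0.16, -0.6, 0, -0.1]
    - [0, -0.14, -0.35, 0, 0]
    - [0, 0, 0, 0, 0]
    - [0, 0, 0, 0, 0]

```text
clock: 25.4
position: [0.4178, -0.0054, 0.1939]
ee_rot: [-0.645, 3.074, 0.0]
force: [-0.9, 0.1, -2.7]
width: 0.278
gripper_force: 30.0
```

```bash
python3 look.py; python3 tgt.py .5276 .0418 .0257 .0105 -156.5 23.5 .075
python3 - <<'E'
from lab import *
im2=labels([('t4',(.5276,.0418),.0257,(.0105,))])
E
```

```text
t1 [0.5331 0.4042] 0.0322 0.03204533705200685
t3 [0.5674 0.1612] 0.0317 0.03153853083687541
t4 [0.5275 0.0414] 0.0259 0.025319860644981818
[ 0.41780716 -0.00518842  0.19383392]
yaw 23.74005201928386 [ 0.41780716 -0.00518842  0.19383392]
tcp [ 0.4172 -0.0062  0.1504] units [-0.01 -0.02 -0.72] turn -0.008
clock 25.5
t4 angles -210 ..step6
0.0105 S  46  47  47  46  46  45  50  56  44  25  26  39  39  39  24  40  44  44  45  41  43  45  46  50  54  59  66  68  57  50  44  33
     V  88  88  88  87  86  86  82  76 161 223 216 171 183 185 233 217 205 198 197 203 203 197 192 178 165 141 130 117 121 138 159 190
```

Call:
apply_moves:
  commands:
    - [0, -0.01, -0.01, -0.3, 0]
    - [0, 0, 0, -0.3, 0]
    - [0, 0, 0, -0.12, 0]
    - [0, 0, 0, 0, 0]
    - [0, 0, 0, 0, 0]
    - [0, 0, 0, 0, 0]
    - [0, 0, 0, 0, 0]
    - [0, 0, 0, 0, 0]
    - [0, 0, 0, 0, 0]
    - [0, 0, 0, 0, 0]
    - [0, 0, 0, 0, 0]
    - [0, 0, 0, 0, 0]

```text
clock: 27.0
position: [0.4167, -0.0068, 0.1505]
ee_rot: [0.644, -3.075, -0.0]
force: [0.0, -0.2, -1.4]
width: 0.281
gripper_force: 30.0
```

Call:
apply_moves:
  commands:
    - [0, 0, 0, 0, 0]
    - [0, 0, 0, 0, 0]
    - [0, 0, 0, 0, 0]
    - [0, 0, 0, 0, 0]
    - [0, 0, 0, 0, 0]
    - [0, 0, 0, 0, 0]
    - [0, 0, 0, 0, 0]
    - [0, 0, 0, 0, 0]
    - [0, 0, 0, 0, 0]
    - [0, 0, 0, 0, 0]
    - [0, 0, 0, 0, 0]
    - [0, 0, 0, 0, 0]

```text
clock: 28.5
position: [0.4168, -0.0068, 0.1505]
ee_rot: [-0.644, 3.075, 0.0]
force: [0.2, -0.4, -2.0]
width: 0.281
gripper_force: 30.0
```

Call:
apply_moves:
  commands:
    - [0, 0, 0, 0, 0]
    - [0, 0, 0, 0, 0]
    - [0, 0, 0, 0, 0]
    - [0, 0, 0, 0, 0]
    - [0, 0, 0, 0, 0]
    - [0, 0, 0, 0, 0]
    - [0, 0, 0, 0, 0]
    - [0, 0, 0, 0, 0]
    - [0, 0, 0, 0, 0]
    - [0, 0, 0, 0, 0]
    - [0, 0, 0, 0, 0]
    - [0, 0, 0, 0, 0]

```text
clock: 30.0
position: [0.4168, -0.0068, 0.1505]
ee_rot: [0.644, -3.075, -0.0]
force: [-0.2, 0.5, -1.5]
width: 0.283
gripper_force: 30.0
```

```bash
python3 look.py; python3 tgt.py .5276 .0418 .0257 .0105 -156.5 23.5 .075;  python3 - <<'E'
from lab import *
im2=labels([('t4',(.5276,.0418),.0257,(.0105,))])
save(cv2.resize(im2[180:400,250:470],None,fx=2.7,fy=2.7,interpolation=cv2.INTER_CUBIC),'t4.png')
E
```

```text
t1 [0.5341 0.4036] 0.0318 0.03125231784142546
t3 [0.567  0.1611] 0.0322 0.031273287321501475
t4 [0.5276 0.0409] 0.0259 0.025432275059842357
[ 0.41676498 -0.00674782  0.15052879]
yaw 23.672509669287507 [ 0.41676498 -0.00674782  0.15052879]
tcp [ 0.4172 -0.0062  0.1504] units [ 0.01  0.01 -0.  ] turn -0.006
clock 30.1
t4 angles -210 ..step6
0.0105 S  34  41  39  29  19  18  19  21  20  20  19  19  18  18  17  18  25  36  47  47  48  47  48  52  56  60  70  62  55  54  49  37
     V  95 100 112 115 113 112 111 110 108 109 109 111 113 113 112 109 103  98 106 140 177 192 192 183 171 147 135 142 146 124 103 101
```

View pics/t4.png

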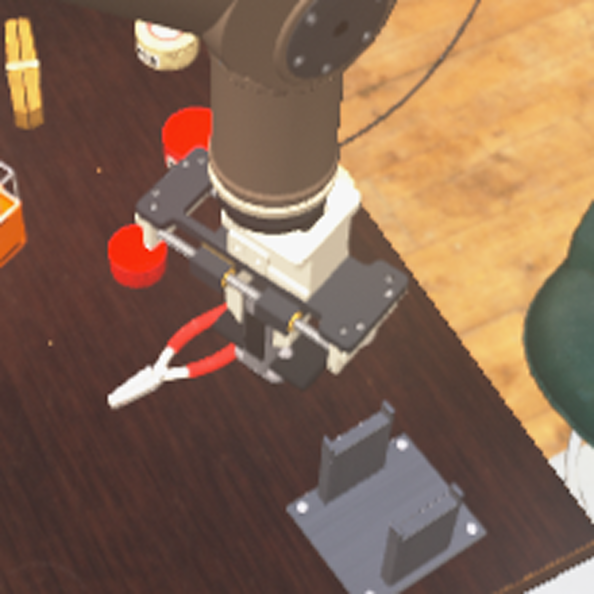

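The scanner (crop (265,360)) is before tin_4, and the tins and pliers are unmoved. Next I hang it back in the stand (385,510).

Call:
apply_moves:
  commands:
    - [0, 0, 0, 0.5, 0]
    - [0, 0, 0, 0.8, 0]
    - [0, 0, -0.2, 0.32, 0]
    - [0, 0.17, -0.6, 0, -0.2]
    - [0, 0.17, -0.6, 0, -0.2]
    - [0, 0.18, -0.67, 0, -0.22]
    - [0, 0, 0, 0, 0]
    - [0, 0, 0, 0, 0]
    - [0, 0, 0, 0, 0]

```text
clock: 31.22
position: [0.4478, -0.1298, 0.2477]
ee_rot: [0.165, -3.137, -0.001]
force: [0.5, 0.4, -1.6]
width: 0.28
gripper_force: 30.0
```

Run:
```python
from h import *
s=observe(); R=cv2.Rodrigues(s['ee_rot'])[0]; print(s['position'],np.degrees(np.arctan2(R[1,1],R[0,1]))-90, (np.array([.4479,-.131,.1289])-s['position'])/.06)
im2,d2,p2=grab("scene"); im,d,p=grab("top"); C=cloud(d,p); C2=cloud(d2,p2)
save(cv2.resize(im2[250:410,320:470],None,fx=3.7,fy=3.7,interpolation=cv2.INTER_CUBIC),'back.png')
```

```text
[ 0.44779587 -0.12983029  0.24767461] 6.03597314467396 [ 1.73541963e-03 -1.94951947e-02 -1.97957688e+00]
```

View pics/back.png

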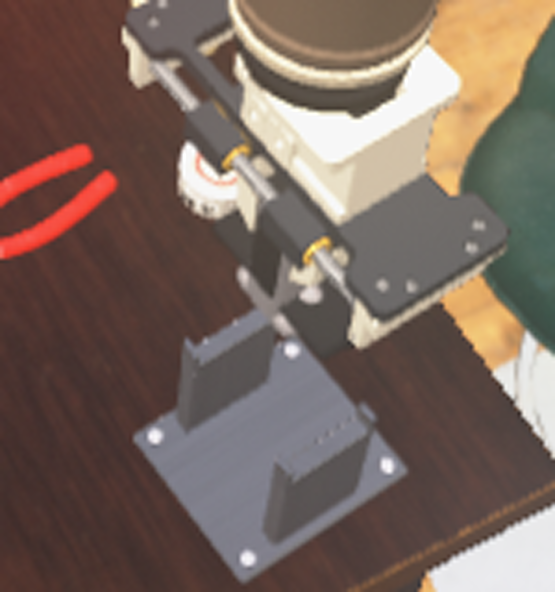

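The scanner (crop (290,290)) is held upright over the stand (270,440), in the pose it was lifted from; I lower it slowly.

Call:
apply_moves:
  commands:
    - [0, 0, -0.02, -0.3, 0]
    - [0, 0, 0, -0.4, 0]
    - [0, 0, 0, -0.4, 0]
    - [0, 0, 0, -0.3, 0]
    - [0, 0, 0, -0.2, 0]
    - [0, 0, 0, -0.15, 0]
    - [0, 0, 0, -0.1, 0]
    - [0, 0, 0, 0, 0]
    - [0, 0, 0, 0, 0]

```text
clock: 32.45
position: [0.4483, -0.1322, 0.1371]
ee_rot: [-0.162, 3.137, -0.0]
force: [-0.0, 0.4, -1.6]
width: 0.28
gripper_force: 30.0
```

Call:
apply_moves:
  commands:
    - [0, 0, 0, -0.06, 0]
    - [0, 0, 0, -0.04, 0]
    - [0, 0, 0, 0, 0]
    - [0, 0, 0, 0, 0]

```text
clock: 32.95
position: [0.448, -0.1321, 0.1307]
ee_rot: [0.162, -3.137, -0.0]
force: [0.5, 0.0, -1.7]
width: 0.278
gripper_force: 30.0
```

Call:
apply_moves:
  commands:
    - [0, 0, 0.01, -0.02, 0]
    - [0, 0, 0, -0.01, 0]
    - [0, 0, 0, 0, 0]
    - [0, 0, 0, 0, 0]

```text
clock: 33.45
position: [0.448, -0.1316, 0.1289]
ee_rot: [-0.162, 3.137, 0.0]
force: [0.7, 0.2, -1.7]
width: 0.281
gripper_force: 30.0
```

Call:
apply_moves:
  commands:
    - [0, 0, 0, -0.01, 0]
    - [0, 0, 0, -0.01, 0]
    - [0, 0, 0, 0, 0]
    - [0, 0, 0, 0, 0]

```text
clock: 33.95
position: [0.448, -0.1316, 0.1289]
ee_rot: [-0.162, 3.137, -0.0]
force: [-6.0, 1.6, 16.0]
width: 0.283
gripper_force: 30.0
```

Contact at 0.1289, where it was gripped. I relieve the push a little, then open and rise.

Call:
apply_moves:
  commands:
    - [0, 0, 0, 0.02, 0]
    - [0, 0, 0, 0, 0]
    - [100, 0, 0, 0, 0]
    - [100, 0, 0, 0, 0]
    - [100, 0, 0, 0, 0]
    - [100, 0, 0, 0, 0]
    - [100, 0, 0, 0, 0]
    - [100, 0, 0, 0, 0]

```text
clock: 34.95
position: [0.4479, -0.1316, 0.1289]
ee_rot: [0.162, -3.137, -0.0]
force: [0.1, 0.7, -0.7]
width: 0.883
gripper_force: 0.0
```

Call:
apply_moves:
  commands:
    - [100, 0, 0, 0.3, 0]
    - [100, 0, 0, 0.5, 0]
    - [100, 0, 0, 0.6, 0]
    - [100, 0, 0, 0.6, 0]
    - [100, -0.5, 0, 0.5, 0]
    - [100, -0.8, 0.3, 0.3, 0]
    - [100, -0.8, 0.3, 0, 0]
    - [100, 0, 0, 0, 0]
    - [100, 0, 0, 0, 0]
    - [100, 0, 0, 0, 0]

```text
clock: 36.2
position: [0.3227, -0.0958, 0.2969]
ee_rot: [0.161, -3.137, -0.0]
force: [-0.3, -0.7, -0.2]
width: 1.001
gripper_force: 0.0
```

```bash
python3 look.py
python3 - <<'E'
from h import *
im2,d2,p2=grab("scene"); im,d,p=grab("top"); C=cloud(d,p)
m=(np.hypot(C[...,0]-.4487,C[...,1]+.13)<.05)&(C[...,2]>.17)&(C[...,2]<.2); print(m.sum(),C[m].min(0),C[m].max(0))
save(cv2.resize(im2[150:420,240:480],(711,600)[:2] and (530,596),interpolation=cv2.INTER_CUBIC),'end.png')
E
```

```text
t1 [0.5339 0.4036] 0.032 0.031432179259229254
t3 [0.5669 0.1617] 0.0317 0.03143930729651556
t4 [0.5276 0.041 ] 0.0259 0.02593555715271434
[ 0.32268564 -0.09576903  0.29680715]
143 [ 0.43241101 -0.1424409   0.17103597] [ 0.4652945  -0.11784927  0.19178941]
```

View pics/end.png

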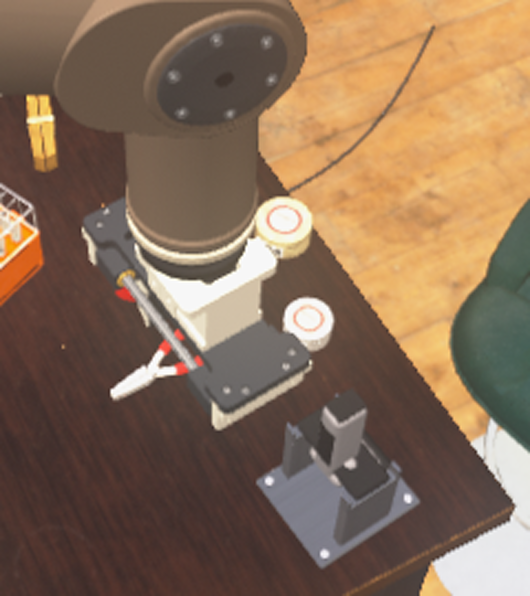

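The picture shows the scanner hanging in its stand (345,440), the tins upright and shut, and the gripper well clear.

```bash
python3 -c "
from cell import arm
print(arm.sign_off())"
```

```text
the job is handed in; nothing more can be done
None
```

The job is handed in: I pressed tin_1, tin_3 and tin_4 shut (tin_2 was absent), held the scanner on each label in that order for over four seconds (there is no read signal to confirm the reads), then hung it back in its stand; the tins are upright where they were, and I saw no bystander moved.

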